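Close a pressure cooker with its screw clamp

TASK

Close the pressure cooker on the hob: first swing the clamp bar clockwise, seen from above, until both its ends are fully home under the two ears of the pot. Then turn the black T-handle clockwise until the screw's foot meets the lid, on through the little slack until the ears hold the bar, and snug it by feel: firmly hand-tight, never wrenched down, which would crush the gasket. Keep the lid where it sits, disturb nothing else, and let go.

Things in the scene. Friction and masses are not known exactly. Their poses are not given: they have to be found in the camera images.
- pot: round steel pressure cooker pot standing on the black glass hob, 230 mm across, rim 125 mm above its base; heavy, does not move. Origin under the centre of its base (on the glass), z up. Its x axis runs through its two steel ears, which stand outside the rim over the black side grips.
- ear_a (a point): inside the ear at the pot's +x side, 125 mm from the axis: where a bar end belongs. The ear is a bracket 118 to 141 mm from the axis: ledge underside about 141 mm above the pot's base, back wall 134.5 mm from the axis, open mouth on the counter-clockwise side, stop wall on the clockwise side. A bar swung in clockwise meets both stops about 0.01 rad past the pot's x axis.
- ear_b (a point): the same at the pot's -x side.
- lid: steel lid, 233 mm wide, loose on the rim (it can shift 2 mm). Origin on its axis at the rim, 125 mm above the pot's base. Flat flange from 72 mm radius outwards, top 131 mm above the base; flat centre plate, top 145 mm above the base, where the screw's foot presses, in a collar 30 mm wide and 5 mm high. Two small valves, 50 mm from the axis, 42 mm tall, stand clear of the bar.
- bar: loose arched alloy clamp bar, 262 mm long, 26 mm wide, 0.75 kg with its screw, lying across the lid. Origin at its middle, level with the underside of its ends (131 mm above the pot's base), x along the bar. Starts 0.5 to 1.0 rad counter-clockwise of the pot's x axis. Ends flat, 8 mm thick, from 78 mm out; the arms rise inwards to a hub whose top is 46 mm up. 1.5 to 3 mm of play under the ears.
- end_a (a point): middle of the flat end of the bar at its +x side: 97 mm from the middle, 4 mm above the lid's flange, halfway through the 8 mm thickness: the place to pinch the bar across its 26 mm width from above (fingertips just clear of the flange) and swing it in an arc about the pot's axis. The gripper's body, lined up with the bar, then clears the T-handle by 15 mm.
- end_b (a point): the same at the bar's -x side.
- screw: the clamp's screw in the middle of the bar; origin at the centre of the underside of its round foot (25 mm wide). It rises and sinks with the screw; this frame does not turn. At the start the foot is about 1.4 to 3 mm above the lid's centre plate, inside its collar.
- knob_grip (a point): centre of the black T-handle on the screw: a bar 80 mm long (along the point's x axis), 22 mm wide, 26 mm tall, 62 mm above the foot, on the screw's axis. Grip it across its 22 mm width from above; its underside is 10 to 17 mm above the hub. The point's axes turn with the handle.
- knob (a joint): turn of the T-handle against the bar, rad, growing clockwise seen from above, sinking the foot 1.27 mm per rad; -0.4 to 0.8 at the start. Turning takes 0.08 N m free, under 0.2 once the foot lifts the bar through its play, then the ears hold and it climbs about 0.8 N m per rad. Snug: 0.5 N m while turning, about half of that read at rest after a slow stop; over 1.2 crushes the gasket.
- pepper_mill: turned dark wooden pepper mill, 52 mm wide, 112 mm tall, standing on the hob beside the pot; origin under its centre. A bystander.
- timer: round kitchen timer, 60 mm wide, 34 mm tall, lying on the hob beside the pot; origin under its centre. A bystander.
- saucepan: small open steel saucepan, 140 mm wide, 75 mm tall, with a black handle, to the right of the hob; origin under its centre. A bystander.
- mug: white mug, 82 mm wide, 95 mm tall; origin under its centre. A bystander.
- oil_bottle: green glass oil bottle, 64 mm wide, 210 mm tall; origin under its centre. A bystander.
- bowl: blue ceramic bowl, 150 mm wide, 60 mm tall; origin under its centre. A bystander.
- salt_jar: turned wooden salt jar, 66 mm wide, 74 mm tall; origin under its centre. A bystander.

How it is judged:
By the outcome, as a careful person would: the job done as asked, in the order asked, and still so for the second after the job is handed in, with the robot touching nothing.
It also fails if it takes over 72 s, if anything falls off the work surface, if the arm or the gripper's body presses on something with over 40 N, if the wrist force passes 120 N, or if a joint passes its speed limit or range.

ROBOT

A 6-joint arm with a two-finger parallel gripper is mounted at the origin on the work surface. World frame = base frame: x ahead of the robot, y to its left, z up, the work surface at z = 0. Lengths are in m, angles in degrees, forces in N, time in s.
With the tool pointing down it reaches from about 0.4 to 0.825 m from the base axis. Payload 7 kg.
Tool frame: the origin (TCP) lies midway between the tips of the shut fingers; the grasp point (between the pads) lies 19 mm behind it; z points along the fingers, y is the line along which they close (so a half turn about z gives the same grasp; the last joint's range is limited). The gripper opens to 88 mm and grips with 3 to 60 N. Pads are 19 mm wide; open, the fingers measure 130 mm over their backs; the gripper's body (78 mm by 193 mm) begins 47 mm behind the grasp point.
Start: joints at [-59.926, 20.546, 0.682, 0, -70.136, -16.507], TCP at [0.158, -0.656, 0.227] pointing down, gripper open.
Joint ranges: [-176.03, 176.03], [-82.01, 121.73], [-58.28, 71.71], [-173.87, 95.51], [-174.79, -0.11], [-173.66, 173.66]. Speed limits (degrees/s): [136.94, 136.94, 172.46, 180, 180, 180].

INTERFACE

Orientations are given as [roll, pitch, yaw] about the fixed x, y, z axes, in that order (R = Rz(yaw) Ry(pitch) Rx(roll)).
In Python, from plant import ctrl gives the robot as it stands. The module is installed in compiled form; this text tells all that it offers.
- The arm moves only by the tool send_rows, never from a script. Its argument "plan" is a list that holds one entry, the list of rows, each a list of 6 numbers: the shift along the tool's x, y, z in fractions of the full range, 1 being 75 cm, then the turn, a rotation vector about the tool's x, y, z in a scale on which 1.0 is 360 degrees. A call has 1 to 8 rows; each row is the pose to reach, as a shift and turn from the pose commanded when the call began, along the tool's axes at that moment; what a row does not reach only later rows make up. A row lasts 1/12 s, in which the tool goes at most 41.7 mm and 7.16 degrees, less where a joint would pass 70% of its speed; a pose out of reach is approached as far as the arm can. A shift or turn number past 1, either way, is cut back to 1. A call with a gripper value outside its range is refused whole. "fingers" is the opening, from 0 (shut) to 1 (fully open), set as the call begins (left out, the last holds). The fingers move at their own pace and stop on an object; the grip force is fixed at half the most. Time passes only in rows, so rows that repeat a pose let the fingers close. It gives the time, the measured TCP pose, the force, the opening and the grip force at its end, in the units of the state.
- ctrl.get_obs(): the state, without advancing time (a new reading comes with each control period).
- ctrl.snapshot(name): name is "scene" or "top" or "wrist"; returns a dict with "img" (420x560x3 uint8, red, green, blue), "K" (3x3 intrinsics, pixels), "pose" (4x4, takes a point from camera to world coordinates). Camera axes: x right, y down, z forward; pixel columns grow to the right and rows downward; lengths in m; the calibration is good to about 2 mm. A picture is of the moment at which its call begins. There is no depth.
- ctrl.close_job(): hands the job in; it is judged then, once.
The state is a dict: "clock": time; "joint_pos": joint angles; "qvel": joint speeds; "tau": joint torques, N m; "tool_pos": TCP position; "orientation": TCP orientation; "force": force on the tool from outside, world axes, zero at the start; "moment": the same for the moment, N m; "opening": finger opening in m; "gripper_force": force on a finger pad.
Only numpy, scipy, OpenCV 4.12 (cv2) and the standard library are available. Lean on these libraries where they do the work, as an engineer would, in place of code of your own. Each camera call takes 0.05 s, during which the arm holds its last target. There are 200 camera calls.

## Working session

There is one attempt and no reset: what is moved stays moved. The work goes in short steps, Python scripts to look and compute and a tool call to move; the robot and the scene stay as the last step left them, time stands still between calls to the robot, and variables do not carry over. Pictures are saved under pics/ and viewed, at most 10 in all, crops included, and the job is handed in when it is done.

Besides the shell and the picture viewer there is one more tool, called as name([rows], argument=value, ...), one row to a line, values as JSON. send_rows: Moves the arm, as the interface text tells. Its arguments: {"type":"object","properties":{"plan":{"type":"array","items":{"type":"array","items":{"type":"array","items":{"type":"number"}}}},"fingers":{"type":"number"}},"required":["plan"]}

```bash
mkdir -p pics
cat > h.py <<'E'
import numpy as np, cv2
from plant import ctrl
def snap(cam,name=None):
    s=ctrl.snapshot(cam)
    if name: cv2.imwrite('pics/'+name+'.png',np.ascontiguousarray(s['img'][:,:,::-1]))
    return s
def ray(s,u,v):
    d=s['pose'][:3,:3]@np.linalg.solve(s['K'],[u,v,1.]); return s['pose'][:3,3],d
def onz(s,u,v,z):
    o,d=ray(s,u,v); return o+d*(z-o[2])/d[2]
def proj(s,p):
    R=s['pose'];c=R[:3,:3].T@(np.array(p)-R[:3,3]);q=s['K']@c;return q[:2]/q[2]
E
python3 - <<'E'
from h import *
import pickle
for c in ("top","scene"):
    s=snap(c,c+'0');pickle.dump(s,open(c+'0.pkl','wb'));print(c,s['K'].round(1).tolist(),s['pose'].round(3).tolist())
print(ctrl.get_obs())
E
```

```text
top [[485.2, 0.0, 275.5], [0.0, 485.2, 214.0], [0.0, 0.0, 1.0]] [[-0.021, -0.987, 0.156, 0.281], [-1.0, 0.022, 0.001, 0.003], [-0.004, -0.156, -0.988, 1.673], [0.0, 0.0, 0.0, 1.0]]
scene [[380.1, 0.0, 278.0], [0.0, 380.1, 208.3], [0.0, 0.0, 1.0]] [[-0.88, 0.384, -0.281, 0.833], [0.475, 0.72, -0.505, 0.554], [0.008, -0.578, -0.816, 1.023], [0.0, 0.0, 0.0, 1.0]]
{'clock': 0.1, 'joint_pos': array([-5.99260303e+01,  2.05865359e+01,  6.39062503e-01, -1.65072498e-02,
       -7.01372843e+01, -1.65087840e+01]), 'qvel': array([ 0.00179035, -0.13381494,  0.18538065,  0.04792743, -0.00083083,
        0.07602618]), 'tau': array([-2.76415783e-03, -5.84161735e+01,  2.93747020e+01,  7.01561362e+00,
        1.00711745e-02, -9.13471786e-05]), 'tool_pos': array([ 0.15820385, -0.65574198,  0.22572953]), 'orientation': array([ 1.79914326e+02, -9.20790716e-03, -1.66440428e+02]), 'force': array([ 0.73491714, -0.1612074 , -0.75436867]), 'moment': array([ 0.05390374,  0.03510037, -0.00152915]), 'gripper_force': 0.0, 'opening': 0.08756318601123755}
```

View pics/top0.png

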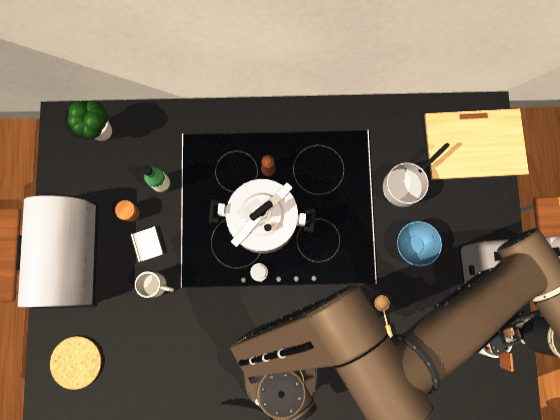

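View pics/scene0.png

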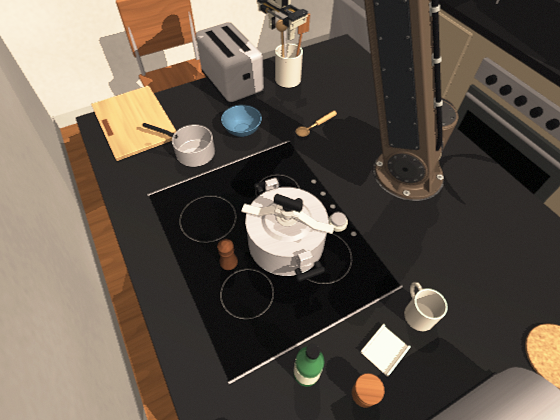

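The top view shows the pot centred near (262,215), with ears near (221,210) and (303,219). The bar runs (233,243)–(291,187) and the handle (250,217)–(273,202). The mill is at (268,165) and the timer at (259,271). The scene view shows the pot near (287,230). Next I'll enlarge the crops.

Run:
```python
from h import *
a=cv2.imread('pics/top0.png')[165:265,205:320]; b=cv2.imread('pics/scene0.png')[170:290,230:355]
a=cv2.resize(a,(460,400),interpolation=cv2.INTER_CUBIC);b=cv2.resize(b,(340,326),interpolation=cv2.INTER_CUBIC)
c=np.zeros((400,800,3),np.uint8);c[:,:460]=a;c[:326,460:]=b
cv2.imwrite('pics/crop0.png',c)
```

```text
(no output)
```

View pics/crop0.png

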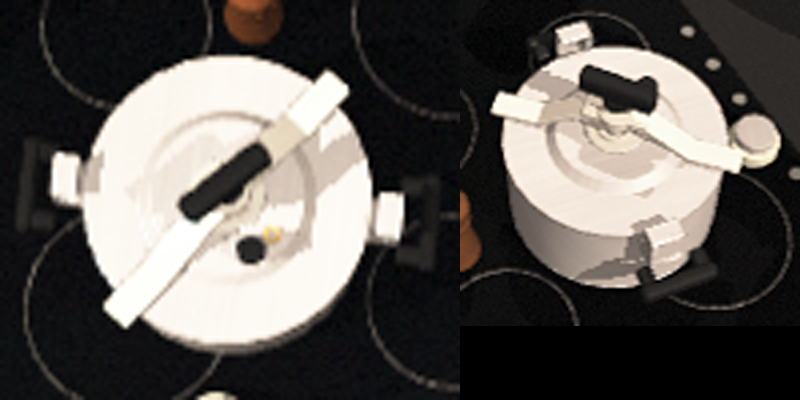

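In the top crop, the bar corners are (324,71), (349,90), (104,306) and (127,329). The ear blocks are centred at (66,179) and (389,216), and the handle ends at about (182,213) and (266,152). The bar therefore needs to swing about 53° clockwise.

```bash
cat >> h.py <<'E'
import pickle
def ld(n): return pickle.load(open(n+'.pkl','rb'))
def ang(v): return np.degrees(np.arctan2(v[1],v[0]))
E
python3 - <<'E'
from h import *
t=ld('top0');s=ld('scene0')
f=lambda u,v:(205+(u+.5)/4-.5,165+(v+.5)/4-.5)
def tri(a,b):
    o1,d1=ray(t,*a);o2,d2=ray(s,*b);x=np.linalg.lstsq(np.c_[d1,-d2],o2-o1,rcond=None)[0]
    p,q=o1+x[0]*d1,o2+x[1]*d2;return (p+q)/2,np.linalg.norm(p-q)
g=lambda u,v:(230+((u-460)+.5)*125/340-.5,170+(v+.5)*120/326-.5)
for n,a,b in [('barUR',(336.5,80.5),(497,106)),('barLL',(115.5,317.5),(744,160)),('knob',(224,183),(618,89)),('earR',(389,203),(573,35)),]:
    P,e=tri(f(*a),g(*b));print(n,P.round(4),round(e,4))
for z0 in (0,.006):
    bz=z0+.139
    A=onz(t,*f(336.5,80.5),bz);B=onz(t,*f(115.5,317.5),bz)
    E1=onz(t,*f(66,179),z0+.145);E2=onz(t,*f(389,216),z0+.145)
    print(z0,'bar mid',(A+B)/2,'len',np.linalg.norm(A-B),'ang',ang(A-B),'ears mid',(E1+E2)/2,np.linalg.norm(E1-E2),ang(E2-E1))
    K1=onz(t,*f(182,213),z0+.222);K2=onz(t,*f(266,152),z0+.222);print('knob',(K1+K2)/2,np.linalg.norm(K1-K2),ang(K2-K1))
    # lid outline circle from mask
    im=t['img'].astype(int)
m=(t['img'].min(2)>110).astype(np.uint8);m[:, :180]=0;m[:,320:]=0;m[:170]=0;m[258:]=0
l,lab,st,cen=cv2.connectedComponentsWithStats(m);i=lab[225,240];ys,xs=np.where(lab==i)
W=np.array([onz(t,x,y,.128)[:2] for x,y in zip(xs,ys)])
c,r=cv2.minEnclosingCircle((W*1000).astype(np.float32));print('circ',c,r,st[i])
E
```

```text
barUR [ 0.6173 -0.0397  0.1383] 0.0021
barLL [0.4284 0.1404 0.1435] 0.0032
knob [0.5234 0.0495 0.2153] 0.0
earR [ 0.5111 -0.0763  0.1561] 0.008
0 bar mid [0.52396709 0.04969136 0.139     ] len 0.26036557613873645 ang -43.7429655937005 ears mid [0.52335169 0.04937789 0.145     ] 0.25939913293869493 -97.86528672973651
knob [0.52270488 0.04918805 0.222     ] 0.07885368014272853 -54.79186011455634
0.006 bar mid [0.52301495 0.04950827 0.145     ] len 0.2593470595123038 ang -43.74296559370052 ears mid [0.52239822 0.04919531 0.151     ] 0.2583804118077245 -97.86528672973652
knob [0.52170349 0.04899657 0.228     ] 0.07852756735492801 -54.79186011455639
circ (529.3927001953125, 50.063011169433594) 143.5125274658203 [ 218  179   88   73 4164]
```

```bash
cat >> h.py <<'E'
from scipy.spatial.transform import Rotation as Ro
def st():
    o=ctrl.get_obs();print('t',round(o['clock'],2),'p',(o['tool_pos']*1000).round(1),'rpy',o['orientation'].round(2),'F',o['force'].round(1),'M',o['moment'].round(2),'op',round(o['opening']*1000,1),'gf',round(o['gripper_force'],1),'j',o['joint_pos'].round(1));return o
def row(p,yaw,frm=None):
    o=ctrl.get_obs();p0,r0=frm or (o['tool_pos'],o['orientation'])
    R0=Ro.from_euler('xyz',r0,degrees=True);R1=Ro.from_euler('xyz',[180,0,yaw],degrees=True)
    print(np.r_[R0.inv().apply(np.array(p)-p0)*100,(R0.inv()*R1).as_rotvec(degrees=True)].round(2).tolist())
E
python3 - <<'E'
from h import *
W=[((.158,-.656,.227),-166.44),((.32,-.45,.33),-126.44),((.48,-.22,.33),-85.),((.593,-.0175,.28),-43.7)]
for a,b in zip(W,W[1:]): row(*b,frm=(np.array(a[0]),[180,0,a[1]]))
E
```

```text
[-20.58, 16.23, -10.3, -0.0, 0.0, -40.0]
[-28.01, 0.79, 0.0, 0.0, 0.0, -41.44]
[-19.19, -13.02, 5.0, -0.0, 0.0, -41.3]
```

The manual's scale: shifts go in shares of 75 cm and turns go in shares of 360 degrees. Converting my numbers, -20.6 cm / 75 = -0.2747, -10.3 cm / 75 = -0.1373, -40 degrees / 360 = -0.1111.

send_rows([
  [[-0.0133,0.0133,-0.04,0,0,-0.0056],[-0.0533,0.0467,-0.08,0,0,-0.0222],[-0.1067,0.0867,-0.12,0,0,-0.0417],[-0.1467,0.12,-0.1373,0,0,-0.0611],[-0.1867,0.1467,-0.1373,0,0,-0.0778],[-0.2267,0.18,-0.1373,0,0,-0.0944],[-0.26,0.2067,-0.1373,0,0,-0.1056],[-0.2747,0.216,-0.1373,0,0,-0.1111]],
], fingers=1)

```text
clock: 0.77
tool_pos: [0.3224, -0.4471, 0.3301]
orientation: [-179.9, 0.1, -126.1]
force: [-0.1, -0.3, -0.9]
opening: 0.088
gripper_force: 0.0
```

In the tool's units: -28 cm / 75 = -0.3733, -26 cm / 75 = -0.3467, -41.4 degrees / 360 = -0.115.

send_rows([
  [[-0.0267,0.0013,0,0,0,-0.0083],[-0.08,0.0027,0,0,0,-0.025],[-0.1333,0.004,0,0,0,-0.0417],[-0.1867,0.0053,0,0,0,-0.0583],[-0.24,0.0067,0,0,0,-0.075],[-0.2933,0.008,0,0,0,-0.0917],[-0.3467,0.0093,0,0,0,-0.1083],[-0.3733,0.0107,0,0,0,-0.115]],
])

```text
clock: 1.43
tool_pos: [0.482, -0.2172, 0.3292]
orientation: [-180.0, 0.0, -84.6]
force: [1.2, -0.1, -1.5]
opening: 0.0877
gripper_force: 0.0
```

In the tool's units: -19.2 cm / 75 = -0.256, -18.5 cm / 75 = -0.2467, -41.3 degrees / 360 = -0.1147.

send_rows([
  [[-0.0267,-0.0187,0,0,0,-0.0111],[-0.0667,-0.0453,0,0,0,-0.0278],[-0.1067,-0.072,0.0133,0,0,-0.0444],[-0.1467,-0.1,0.0267,0,0,-0.0611],[-0.1867,-0.1267,0.04,0,0,-0.0778],[-0.22,-0.1493,0.0533,0,0,-0.0944],[-0.2467,-0.168,0.0667,0,0,-0.1083],[-0.256,-0.1733,0.0667,0,0,-0.1147]],
])

```text
clock: 2.1
tool_pos: [0.5935, -0.0149, 0.2762]
orientation: [179.8, 0.2, -43.3]
force: [0.2, -0.0, -1.2]
opening: 0.0881
gripper_force: 0.0
```

Run:
```python
from h import *
st();s=snap('wrist','w1');pickle.dump(s,open('w1.pkl','wb'));print(s['K'].round(1).tolist(),s['pose'].round(3).tolist())
for z0 in (0,.006):
  for r in (97,131): print(z0,r,proj(s,[.5235+r/1000*np.cos(np.radians(-43.7)),.0495+r/1000*np.sin(np.radians(-43.7)),z0+.139]))
```

```text
t 2.1 p [593.5 -14.9 276.2] rpy [ 1.7982e+02  1.7000e-01 -4.3330e+01] F [ 0.2 -0.  -1.2] M [-0.08  0.24 -0.02] op 88.1 gf 0.0 j [ 17.4  11.5  -5.3  -0.1 -73.5  29.3]
[[362.6, 0.0, 279.3], [0.0, 362.6, 211.5], [0.0, 0.0, 1.0]] [[-0.686, -0.699, -0.202, 0.646], [-0.727, 0.66, 0.187, -0.065], [0.003, 0.275, -0.961, 0.433], [0.0, 0.0, 0.0, 1.0]]
0 97 [279.88048472 196.31617849]
0 131 [280.16975464 155.38459872]
0.006 97 [279.91319982 198.03931578]
0.006 131 [280.20934381 156.34189924]
```

View pics/w1.png

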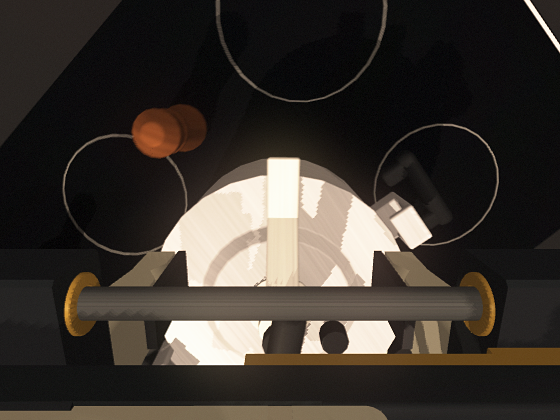

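The wrist view shows the bar end at u 267–300, with its edge at v 157, about 3 px right of where I predicted it. The near ear is at (408,222). I'll descend toward the end now.

Run:
```python
from h import *
row((.5927,-.0183,.150),-44.3)
```

```text
[0.18, 0.29, 12.71, 0.15, 0.13, 1.02]
```

In the tool's units: 12.5 cm / 75 = 0.1667, 12 cm / 75 = 0.16, 0.6 degrees / 360 = 0.0017.

send_rows([
  [[0,0.0013,0.0267,0,0,0.0017],[0,0.0013,0.0667,0,0,0.0017],[0,0.0013,0.1067,0,0,0.0017],[0,0.0013,0.14,0,0,0.0017],[0,0.0013,0.16,0,0,0.0017],[0,0.0013,0.1667,0,0,0.0017],[0,0.0013,0.1667,0,0,0.0017],[0,0.0013,0.1667,0,0,0.0017]],
])

```text
clock: 2.82
tool_pos: [0.5931, -0.0187, 0.1554]
orientation: [-180.0, -0.0, -44.3]
force: [0.7, 0.1, 0.4]
opening: 0.0875
gripper_force: 0.0
```

Run:
```python
from h import *
st();row((.5927,-.0183,.138),-44.3)
```

```text
t 2.82 p [593.1 -18.7 155.4] rpy [-1.7998e+02 -4.0000e-02 -4.4350e+01] F [0.7 0.1 0.4] M [-0.05  0.12  0.03] op 87.5 gf 0.0 j [ 17.1  16.1 -15.6   0.  -58.3  28.6]
[-0.06, -0.0, 1.74, -0.02, -0.04, -0.05]
```

In the tool's units: 1.6 cm / 75 = 0.0213, 1.4 cm / 75 = 0.0187.

send_rows([
  [[0,0,0.0067,0,0,0],[0,0,0.0133,0,0,0],[0,0,0.0187,0,0,0],[0,0,0.0213,0,0,0],[0,0,0.0213,0,0,0],[0,0,0.0213,0,0,0]],
])

```text
clock: 3.32
tool_pos: [0.5926, -0.0185, 0.1386]
orientation: [180.0, -0.0, -44.3]
force: [0.0, -0.6, 0.2]
opening: 0.0877
gripper_force: 0.0
```

send_rows([
  [[0,0,0.0013,0,0,0],[0,0,0.0027,0,0,0],[0,0,0.0027,0,0,0],[0,0,0.0027,0,0,0]],
])

```text
clock: 3.65
tool_pos: [0.5929, -0.0184, 0.1374]
orientation: [-180.0, -0.0, -44.3]
force: [-1.8, 1.6, 5.2]
opening: 0.0876
gripper_force: 2.4
```

Contact came at z≈0.1375, so the glass sits at about z = 6 mm. I'll back off 2 mm and pinch.

In the tool's units: -0.2 cm / 75 = -0.0027.

send_rows([
  [[0,0,-0.0027,0,0,0],[0,0,-0.0027,0,0,0],[0,0,-0.0027,0,0,0]],
])

```text
clock: 3.9
tool_pos: [0.5927, -0.0185, 0.1387]
orientation: [-180.0, -0.0, -44.3]
force: [-0.9, -0.8, 0.2]
opening: 0.0877
gripper_force: 0.0
```

send_rows([
  [[0,0,0,0,0,0],[0,0,0,0,0,0],[0,0,0,0,0,0],[0,0,0,0,0,0],[0,0,0,0,0,0],[0,0,0,0,0,0],[0,0,0,0,0,0],[0,0,0,0,0,0]],
], fingers=0)

```text
clock: 4.57
tool_pos: [0.5926, -0.0185, 0.1385]
orientation: [180.0, 0.0, -44.3]
force: [0.8, -0.3, 0.1]
opening: 0.0401
gripper_force: 0.0
```

Run:
```python
from h import *
o=st()
# recompute centre with z0=.006 => bar mid ~(.523,.0495)
c=np.array([.523,.0495]);p=o['tool_pos'][:2];v=p-c;print(np.hypot(*v),ang(v))
y0=o['orientation'][2]
R0=Ro.from_euler('xyz',[180,0,y0],degrees=True)
for a in list(range(2,57,2)):
    q=c+Ro.from_euler('z',-a,degrees=True).as_matrix()[:2,:2]@v
    print(a,(R0.inv().apply(np.r_[q-p,0])*100).round(2)[:2])
```

```text
t 4.57 p [592.6 -18.5 138.5] rpy [180.     0.   -44.33] F [ 0.8 -0.3  0.1] M [-0.01  0.18 -0.02] op 40.1 gf 0.0 j [ 17.1  17.  -16.8  -0.  -56.2  28.6]
0.09731129325526928 -44.34576128828373
2 [-0.01  0.34]
4 [-0.02  0.68]
6 [-0.05  1.02]
8 [-0.1   1.35]
10 [-0.15  1.69]
12 [-0.21  2.02]
14 [-0.29  2.35]
16 [-0.38  2.68]
18 [-0.48  3.01]
20 [-0.59  3.33]
22 [-0.71  3.65]
24 [-0.84  3.96]
26 [-0.99  4.27]
28 [-1.14  4.57]
30 [-1.3   4.87]
32 [-1.48  5.16]
34 [-1.66  5.44]
36 [-1.86  5.72]
38 [-2.06  5.99]
40 [-2.28  6.25]
42 [-2.5   6.51]
44 [-2.73  6.76]
46 [-2.97  7.  ]
48 [-3.22  7.23]
50 [-3.48  7.45]
52 [-3.74  7.67]
54 [-4.01  7.87]
56 [-4.29  8.07]
```

Still closing, so I'll wait a few more rows.

send_rows([
  [[0,0,0,0,0,0],[0,0,0,0,0,0],[0,0,0,0,0,0],[0,0,0,0,0,0]],
])

```text
clock: 4.9
tool_pos: [0.5925, -0.0186, 0.1386]
orientation: [180.0, 0.0, -44.3]
force: [-0.2, -0.9, 0.1]
opening: 0.0256
gripper_force: 30.0
```

Run:
```python
from h import *
st()
```

```text
t 4.9 p [592.5 -18.6 138.6] rpy [179.99   0.   -44.33] F [-0.2 -0.9  0.1] M [-0.19  0.29  0.06] op 25.6 gf 30.0 j [ 17.1  17.  -16.8   0.  -56.3  28.6]
```

In the tool's units: 2.68 cm / 75 = 0.0357, -0.29 cm / 75 = -0.0039, 16 degrees / 360 = 0.0444.

send_rows([
  [[-0.0001,0.0045,0,0,0,0.0056],[-0.0003,0.0091,0,0,0,0.0111],[-0.0007,0.0136,0,0,0,0.0167],[-0.0013,0.018,0,0,0,0.0222],[-0.002,0.0225,0,0,0,0.0278],[-0.0028,0.0269,0,0,0,0.0333],[-0.0039,0.0313,0,0,0,0.0389],[-0.0051,0.0357,0,0,0,0.0444]],
])

```text
clock: 5.57
tool_pos: [0.5711, -0.0351, 0.1386]
orientation: [-180.0, -0.0, -60.4]
force: [0.1, 0.5, -1.0]
opening: 0.0251
gripper_force: 30.1
```

In the tool's units: 2.68 cm / 75 = 0.0357, 2.35 cm / 75 = 0.0313, 16 degrees / 360 = 0.0444.

send_rows([
  [[-0.0001,0.0045,0,0,0,0.0056],[-0.0003,0.0091,0,0,0,0.0111],[-0.0007,0.0136,0,0,0,0.0167],[-0.0013,0.018,0,0,0,0.0222],[-0.002,0.0225,0,0,0,0.0278],[-0.0028,0.0269,0,0,0,0.0333],[-0.0039,0.0313,0,0,0,0.0389],[-0.0051,0.0357,0,0,0,0.0444]],
])

```text
clock: 6.23
tool_pos: [0.5459, -0.045, 0.1385]
orientation: [-180.0, -0.0, -76.4]
force: [-0.0, -0.3, -0.5]
opening: 0.0251
gripper_force: 30.1
```

Run:
```python
from h import *
o=st();v=o['tool_pos'][:2]-[.523,.0495];print(np.hypot(*v),ang(v))
s=snap('top','t2');f=s['img'][165:265,205:320]
cv2.imwrite('pics/t2c.png',cv2.resize(f,(690,600),interpolation=cv2.INTER_CUBIC)[:,:,::-1])
```

```text
t 6.23 p [545.9 -45.  138.5] rpy [-180.    -0.   -76.4] F [-0.  -0.3 -0.5] M [0.04 0.13 0.36] op 25.1 gf 30.1 j [ 15.8  13.  -22.4   0.  -54.6  -2.2]
0.09722665800358991 -76.39414456958009
```

View pics/t2c.png

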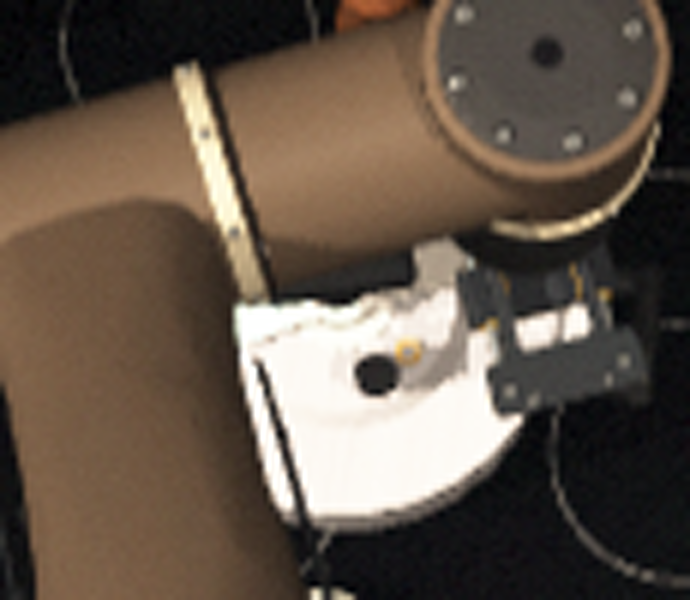

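The arm covers most of the pot, but the bar sits in the fingers and follows the arc. I'll continue, slower near the stops.

In the tool's units: 2.35 cm / 75 = 0.0313, 2.02 cm / 75 = 0.0269, 14 degrees / 360 = 0.0389.

send_rows([
  [[-0.0001,0.0045,0,0,0,0.0056],[-0.0003,0.0091,0,0,0,0.0111],[-0.0007,0.0136,0,0,0,0.0167],[-0.0013,0.018,0,0,0,0.0222],[-0.002,0.0225,0,0,0,0.0278],[-0.0028,0.0269,0,0,0,0.0333],[-0.0039,0.0313,0,0,0,0.0389],[-0.0039,0.0313,0,0,0,0.0389]],
])

```text
clock: 6.95
tool_pos: [0.5218, -0.0477, 0.1385]
orientation: [180.0, 0.0, -90.4]
force: [-2.7, 1.3, 1.9]
opening: 0.0255
gripper_force: 30.0
```

In the tool's units: 1.02 cm / 75 = 0.0136, 0.85 cm / 75 = 0.0113, 6 degrees / 360 = 0.0167.

send_rows([
  [[0,0.0023,0,0,0,0.0028],[-0.0001,0.0045,0,0,0,0.0056],[-0.0001,0.0068,0,0,0,0.0083],[-0.0003,0.0091,0,0,0,0.0111],[-0.0004,0.0113,0,0,0,0.0139],[-0.0007,0.0136,0,0,0,0.0167],[-0.0007,0.0136,0,0,0,0.0167]],
])

```text
clock: 7.53
tool_pos: [0.5119, -0.0471, 0.1386]
orientation: [180.0, 0.0, -96.4]
force: [-0.6, -0.3, 1.0]
opening: 0.0254
gripper_force: 30.0
```

Run:
```python
from h import *
o=st();v=o['tool_pos'][:2]-[.523,.0495];print(np.hypot(*v),ang(v))
```

```text
t 7.53 p [511.9 -47.1 138.6] rpy [ 1.7999e+02  1.0000e-02 -9.6420e+01] F [-0.6 -0.3  1. ] M [0.26 0.51 0.19] op 25.4 gf 30.0 j [ 16.6   9.9 -26.4  -0.  -53.7 -23.1]
0.09723943846681628 -96.55360497571554
```

Now half-degree steps until the stops push back.

In the tool's units: 0.17 cm / 75 = 0.0023, 0.08 cm / 75 = 0.0011, 1 degrees / 360 = 0.0028.

send_rows([
  [[0,0.0011,0,0,0,0.0014],[0,0.0023,0,0,0,0.0028],[0,0.0023,0,0,0,0.0028],[0,0.0023,0,0,0,0.0028]],
])

```text
clock: 7.87
tool_pos: [0.5105, -0.0469, 0.1385]
orientation: [180.0, -0.0, -97.3]
force: [0.0, 1.0, 0.1]
opening: 0.0253
gripper_force: 30.1
```

In the tool's units: 0.08 cm / 75 = 0.0011, 0.5 degrees / 360 = 0.0014.

send_rows([
  [[0,0.0011,0,0,0,0.0014],[0,0.0011,0,0,0,0.0014],[0,0.0011,0,0,0,0.0014]],
])

```text
clock: 8.12
tool_pos: [0.5104, -0.0469, 0.1386]
orientation: [-179.9, -0.0, -97.8]
force: [4.1, -2.5, -4.0]
opening: 0.0256
gripper_force: 30.2
```

Run:
```python
from h import *
o=st();v=o['tool_pos'][:2]-[.523,.0495];print(np.hypot(*v),ang(v))
```

```text
t 8.12 p [510.4 -46.9 138.6] rpy [-179.94   -0.    -97.81] F [ 4.1 -2.5 -4. ] M [-0.71 -1.42  0.48] op 25.6 gf 30.2 j [ 16.7   9.7 -26.7   0.  -53.5 -24.6]
0.09724626314196559 -97.43299899741906
```

In the tool's units: 0.1 cm / 75 = 0.0013, 0.06 cm / 75 = 0.0008, 1 degrees / 360 = 0.0028.

send_rows([
  [[0,0.0008,0,0,0,0.0014],[0,0.0013,0,0,0,0.0028],[0,0.0013,0,0,0,0.0028],[0,0.0013,0,0,0,0.0028]],
])

```text
clock: 8.45
tool_pos: [0.5105, -0.0468, 0.1387]
orientation: [-179.8, 0.0, -98.8]
force: [8.0, -3.1, -8.5]
opening: 0.0254
gripper_force: 30.4
```

Run:
```python
from h import *
o=st();v=o['tool_pos'][:2]-[.523,.0495];print(np.hypot(*v),ang(v))
s=snap('scene','s2');f=s['img'][170:290,220:360]
cv2.imwrite('pics/s2c.png',cv2.resize(f,(700,600),interpolation=cv2.INTER_CUBIC)[:,:,::-1])
```

```text
t 8.45 p [510.5 -46.8 138.7] rpy [-1.7984e+02  1.0000e-02 -9.8800e+01] F [ 8.  -3.1 -8.5] M [-1.35 -3.    0.62] op 25.4 gf 30.4 j [ 16.8   9.7 -26.8   0.1 -53.4 -25.6]
0.09708845850058424 -97.42200730248013
```

View pics/s2c.png

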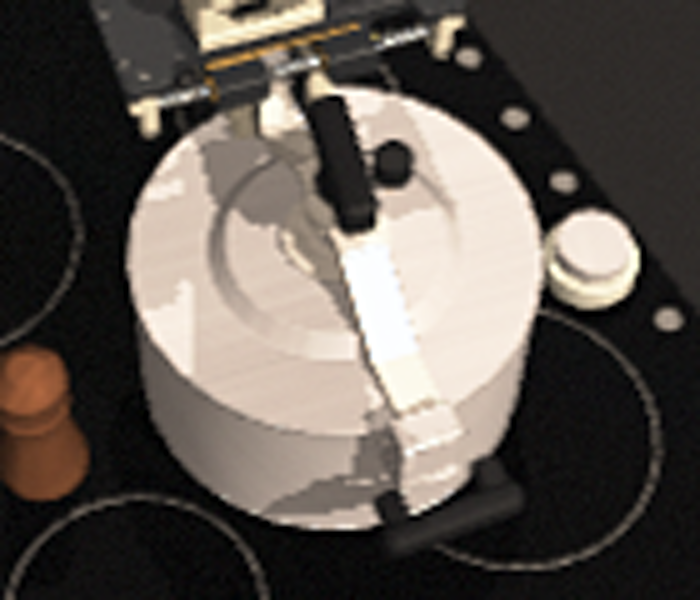

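The far end shows under its ear at about (425,440), and the near end is behind the gripper. I'll yaw a bit more to check that the far stop is reached too.

In the tool's units: 1 degrees / 360 = 0.0028.

send_rows([
  [[0,0,0,0,0,0.0014],[0,0,0,0,0,0.0028],[0,0,0,0,0,0.0028],[0,0,0,0,0,0.0028]],
])

```text
clock: 8.83
tool_pos: [0.5107, -0.0469, 0.1388]
orientation: [-179.8, 0.0, -99.8]
force: [8.3, -4.9, -8.5]
opening: 0.0257
gripper_force: 30.8
```

Run:
```python
from h import *
o=st()
```

```text
t 8.83 p [510.7 -46.9 138.8] rpy [-1.7982e+02  1.0000e-02 -9.9770e+01] F [ 8.3 -4.9 -8.5] M [-1.66 -3.13  0.8 ] op 25.7 gf 30.8 j [ 16.8   9.7 -26.7   0.1 -53.4 -26.6]
```

Releasing, lifting, and moving toward the handle with the yaw half a turn back, so that one grip can cover the whole turn.

In the tool's units: -0.05 cm / 75 = -0.0007, -1 degrees / 360 = -0.0028.

send_rows([
  [[0,0,0,0,0,-0.0014],[0,-0.0007,0,0,0,-0.0028],[0,-0.0007,0,0,0,-0.0028],[0,-0.0007,0,0,0,-0.0028],[0,-0.0007,0,0,0,-0.0028],[0,-0.0007,0,0,0,-0.0028]],
], fingers=0.7)

```text
clock: 9.33
tool_pos: [0.5091, -0.0468, 0.1386]
orientation: [180.0, 0.0, -98.8]
force: [-1.2, -0.2, -0.3]
opening: 0.0585
gripper_force: 0.0
```

In the tool's units: -17 cm / 75 = -0.2267, -15 cm / 75 = -0.2.

send_rows([
  [[0,0,0,0,0,0],[0,0,-0.0133,0,0,0],[0,0,-0.0533,0,0,0],[0,0,-0.1067,0,0,0],[0,0,-0.16,0,0,0],[0,0,-0.2,0,0,0],[0,0,-0.2267,0,0,0],[0,0,-0.2267,0,0,0]],
])

```text
clock: 10.0
tool_pos: [0.5112, -0.0469, 0.3147]
orientation: [-179.5, 0.1, -98.8]
force: [0.5, -1.2, -0.1]
opening: 0.0613
gripper_force: 0.0
```

In the tool's units: -56 degrees / 360 = -0.1556.

send_rows([
  [[0,0,0,0,0,-0.0194],[0,0,0,0,0,-0.0389],[0,0,0,0,0,-0.0583],[0,0,0,0,0,-0.0778],[0,0,0,0,0,-0.0972],[0,0,0,0,0,-0.1167],[0,0,0,0,0,-0.1361],[0,0,0,0,0,-0.1556]],
])

```text
clock: 10.67
tool_pos: [0.509, -0.0469, 0.3088]
orientation: [180.0, 0.0, -42.5]
force: [0.5, -0.5, 0.3]
opening: 0.0614
gripper_force: 0.0
```

In the tool's units: -56 degrees / 360 = -0.1556.

send_rows([
  [[0,0,0,0,0,-0.0194],[0,0,0,0,0,-0.0389],[0,0,0,0,0,-0.0583],[0,0,0,0,0,-0.0778],[0,0,0,0,0,-0.0972],[0,0,0,0,0,-0.1167],[0,0,0,0,0,-0.1361],[0,0,0,0,0,-0.1556]],
])

```text
clock: 11.33
tool_pos: [0.509, -0.0469, 0.3089]
orientation: [-180.0, 0.0, 13.5]
force: [-0.6, -1.2, -0.3]
opening: 0.0615
gripper_force: 0.0
```

In the tool's units: -56 degrees / 360 = -0.1556.

send_rows([
  [[0,0,0,0,0,-0.0194],[0,0,0,0,0,-0.0389],[0,0,0,0,0,-0.0583],[0,0,0,0,0,-0.0778],[0,0,0,0,0,-0.0972],[0,0,0,0,0,-0.1167],[0,0,0,0,0,-0.1361],[0,0,0,0,0,-0.1556]],
])

```text
clock: 12.0
tool_pos: [0.509, -0.0469, 0.3088]
orientation: [-180.0, 0.0, 69.5]
force: [-0.1, -0.0, -0.5]
opening: 0.0611
gripper_force: 0.0
```

Run:
```python
from h import *
st();s=snap('wrist');pickle.dump(s,open('w3.pkl','wb'));t=snap('top');pickle.dump(t,open('t3.pkl','wb'))
c=np.zeros((600,600,3),np.uint8);c[:420,:560]=s['img']
f=snap('scene');pickle.dump(f,open('s3.pkl','wb'))
c=np.zeros((600,800,3),np.uint8);c[:300,:400]=cv2.resize(s['img'],(400,300),interpolation=cv2.INTER_AREA)
c[:300,400:]=cv2.resize(t['img'][175:255,205:312],(400,300),interpolation=cv2.INTER_CUBIC)
c[300:,:400]=cv2.resize(f['img'][170:290,215:375],(400,300),interpolation=cv2.INTER_CUBIC)
cv2.imwrite('pics/m3.png',c[:,:,::-1])
```

```text
t 12.0 p [509.  -46.9 308.8] rpy [-179.99    0.     69.51] F [-0.1 -0.  -0.5] M [-0.12  0.07  0.05] op 61.1 gf 0.0 j [ 16.8   2.3 -11.8  -0.  -75.9 142.7]
```

View pics/m3.png

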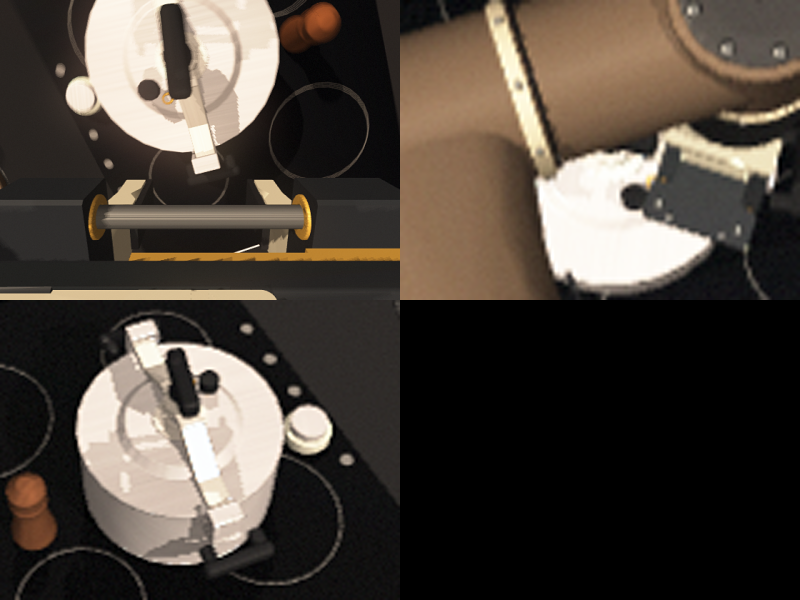

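The wrist, top and scene views together show both bar ends in their ears: the near ear at crop (227,517) and the far ear at (143,335), with the lid undisturbed. The handle appears in the wrist view from about (242,8) to (249,135) at full resolution. Turning the handle clockwise will also push the bar against its stops.

Run:
```python
from h import *
w=ld('w3');m=(w['img'].max(2)<75).astype(np.uint8);m[:, :215]=0;m[:,275:]=0;m[145:]=0
n,lab,stt,cen=cv2.connectedComponentsWithStats(m);i=1+stt[1:,4].argmax();print(stt[i])
ys,xs=np.where(lab==i);pts=np.c_[xs,ys].astype(np.float32);r=cv2.minAreaRect(pts);print(r)
b=cv2.boxPoints(r);d=sorted([(np.linalg.norm(b[k]-b[k-1]),k) for k in range(4)])
e=[(b[k]+b[k-1])/2 for _,k in d[:2]]
A,B=[onz(w,*x,.224) for x in e];print(A,B,(A+B)/2,np.linalg.norm(A-B),ang(A-B))
f=ld('s3');m=(f['img'].max(2)<75)
row((.522,.049,.27),70.5)
```

```text
[ 224    5   44  134 4103]
((247.32000732421875, 71.24000549316406), (133.78460693359375, 37.61808395385742), 81.8698959350586)
[0.53103964 0.08633027 0.224     ] [0.51318937 0.00999752 0.224     ] [0.5221145  0.04816389 0.224     ] 0.07839209198626336 76.83800640819861
[9.41, -2.24, 3.88, 0.0, -0.0, -1.52]
```

In the tool's units: 9.4 cm / 75 = 0.1253, 4.9 cm / 75 = 0.0653, -2.5 degrees / 360 = -0.0069.

send_rows([
  [[0.0267,-0.0067,0,0,0,-0.0028],[0.0667,-0.0147,0,0,0,-0.0056],[0.1067,-0.024,0,0,0,-0.0069],[0.1253,-0.0293,0.0133,0,0,-0.0069],[0.1253,-0.0293,0.04,0,0,-0.0069],[0.1253,-0.0293,0.06,0,0,-0.0069],[0.1253,-0.0293,0.0653,0,0,-0.0069],[0.1253,-0.0293,0.0653,0,0,-0.0069]],
])

```text
clock: 12.82
tool_pos: [0.5215, 0.0487, 0.2586]
orientation: [-179.9, 0.1, 71.5]
force: [0.0, -0.0, 0.7]
opening: 0.0614
gripper_force: 0.0
```

Run:
```python
from h import *
st();row((.522,.0485,.2),72)
w=snap('wrist');s=snap('scene')
c=np.zeros((420,800,3),np.uint8);c[:,:400]=cv2.resize(s['img'][170:296,225:345],(400,420),interpolation=cv2.INTER_CUBIC);c[:300,400:]=cv2.resize(w['img'],(400,300),interpolation=cv2.INTER_AREA)
cv2.imwrite('pics/m4.png',c[:,:,::-1])
```

```text
t 12.82 p [521.5  48.7 258.6] rpy [-1.799e+02  1.000e-01  7.151e+01] F [ 0.  -0.   0.7] M [-0.16  0.09  0.03] op 61.4 gf 0.0 j [ 26.8   5.1 -15.2  -0.  -69.8 134.7]
[0.01, 0.06, 5.86, -0.1, 0.1, -0.49]
```

View pics/m4.png

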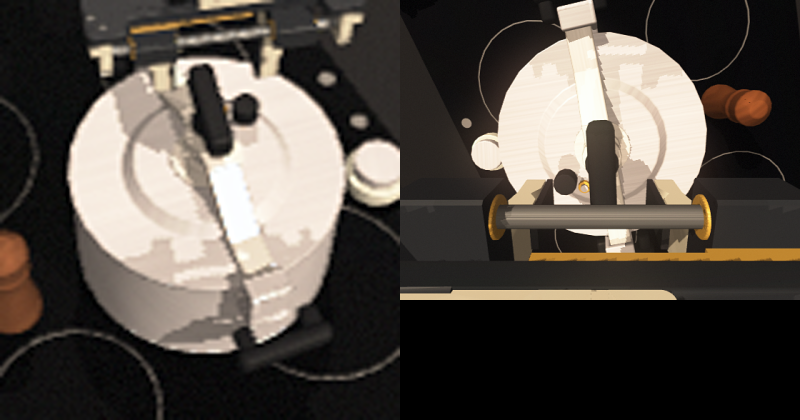

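The handle lines up with the tool, centred at about (600,160) in the wrist panel, and both bar ends lie in their ears. Descending to grip.

In the tool's units: 5.9 cm / 75 = 0.0787, 5.7 cm / 75 = 0.076.

send_rows([
  [[0,0.0007,0.0133,0,0,0],[0,0.0007,0.0333,0,0,0],[0,0.0007,0.0533,0,0,0],[0,0.0007,0.0667,0,0,0],[0,0.0007,0.076,0,0,0],[0,0.0007,0.0787,0,0,0],[0,0.0007,0.0787,0,0,0],[0,0.0007,0.0787,0,0,0]],
])

```text
clock: 13.58
tool_pos: [0.5231, 0.0488, 0.2012]
orientation: [180.0, -0.0, 71.7]
force: [0.1, -0.2, 0.1]
opening: 0.0613
gripper_force: 0.0
```

send_rows([
  [[0,0,0,0,0,0],[0,0,0,0,0,0],[0,0,0,0,0,0],[0,0,0,0,0,0],[0,0,0,0,0,0],[0,0,0,0,0,0],[0,0,0,0,0,0],[0,0,0,0,0,0]],
], fingers=0)

```text
clock: 14.25
tool_pos: [0.5229, 0.0487, 0.2007]
orientation: [180.0, -0.0, 71.7]
force: [2.0, -1.1, 0.1]
opening: 0.0222
gripper_force: 29.5
```

Run:
```python
from h import *
st()
```

```text
t 14.25 p [522.9  48.7 200.7] rpy [ 1.7997e+02 -1.0000e-02  7.1670e+01] F [ 2.  -1.1  0.1] M [-0.44 -0.47 -0.01] op 22.2 gf 29.5 j [ 26.8   7.5 -20.3   0.  -62.1 134.9]
```

In the tool's units: 0.09 cm / 75 = 0.0012, 0.08 cm / 75 = 0.0011, 40 degrees / 360 = 0.1111.

send_rows([
  [[0,0,0.0001,0,0,0.0139],[0,0,0.0003,0,0,0.0278],[0,0,0.0004,0,0,0.0417],[0,0,0.0005,0,0,0.0556],[0,0,0.0008,0,0,0.0694],[0,0,0.0009,0,0,0.0833],[0,0,0.0011,0,0,0.0972],[0,0,0.0012,0,0,0.1111]],
])

```text
clock: 14.92
tool_pos: [0.5229, 0.0488, 0.1998]
orientation: [180.0, -0.0, 31.4]
force: [1.1, -0.8, -1.2]
opening: 0.0222
gripper_force: 29.5
```

Run:
```python
from h import *
st()
```

```text
t 14.92 p [522.9  48.8 199.8] rpy [ 1.7999e+02 -3.0000e-02  3.1430e+01] F [ 1.1 -0.8 -1.2] M [-0.17 -0.33  0.09] op 22.2 gf 29.5 j [ 26.8   7.6 -20.4   0.  -62.   94.7]
```

In the tool's units: 0.09 cm / 75 = 0.0012, 0.08 cm / 75 = 0.0011, 40 degrees / 360 = 0.1111.

send_rows([
  [[0,0,0.0001,0,0,0.0139],[0,0,0.0003,0,0,0.0278],[0,0,0.0004,0,0,0.0417],[0,0,0.0005,0,0,0.0556],[0,0,0.0008,0,0,0.0694],[0,0,0.0009,0,0,0.0833],[0,0,0.0011,0,0,0.0972],[0,0,0.0012,0,0,0.1111]],
])

```text
clock: 15.58
tool_pos: [0.523, 0.0489, 0.1989]
orientation: [-180.0, -0.0, -8.6]
force: [0.8, 0.0, 0.4]
opening: 0.022
gripper_force: 29.5
```

Run:
```python
from h import *
st()
```

```text
t 15.58 p [523.   48.9 198.9] rpy [-1.7997e+02 -4.0000e-02 -8.5700e+00] F [0.8 0.  0.4] M [ 0.02 -0.36  0.07] op 22.0 gf 29.5 j [ 26.8   7.6 -20.5   0.  -61.9  54.7]
```

In the tool's units: 0.09 cm / 75 = 0.0012, 0.07 cm / 75 = 0.0009, 40 degrees / 360 = 0.1111.

send_rows([
  [[0,0,0.0001,0,0,0.0139],[0,0,0.0003,0,0,0.0278],[0,0,0.0004,0,0,0.0417],[0,0,0.0005,0,0,0.0556],[0,0,0.0008,0,0,0.0694],[0,0,0.0009,0,0,0.0833],[0,0,0.0011,0,0,0.0972],[0,0,0.0012,0,0,0.1111]],
])

```text
clock: 16.25
tool_pos: [0.5232, 0.0489, 0.1984]
orientation: [-179.9, -0.0, -48.6]
force: [0.4, 0.3, 3.4]
opening: 0.0223
gripper_force: 29.5
```

Run:
```python
from h import *
st()
```

```text
t 16.25 p [523.2  48.9 198.4] rpy [-1.7994e+02 -4.0000e-02 -4.8550e+01] F [0.4 0.3 3.4] M [0.1  0.02 0.13] op 22.3 gf 29.5 j [ 26.8   7.6 -20.5   0.  -61.8  14.7]
```

The foot has met the lid: Fz is up and the handle has stopped sinking. Smaller steps from here, with no more sinking.

In the tool's units: -0.03 cm / 75 = -0.0004, -0.02 cm / 75 = -0.0003, 30 degrees / 360 = 0.0833.

send_rows([
  [[0,0,-0.0001,0,0,0.0083],[0,0,-0.0003,0,0,0.0167],[0,0,-0.0004,0,0,0.0278],[0,0,-0.0004,0,0,0.0389],[0,0,-0.0004,0,0,0.05],[0,0,-0.0004,0,0,0.0611],[0,0,-0.0004,0,0,0.0722],[0,0,-0.0004,0,0,0.0833]],
])

```text
clock: 16.92
tool_pos: [0.523, 0.0488, 0.1984]
orientation: [-180.0, -0.0, -78.5]
force: [0.7, -0.6, 0.8]
opening: 0.022
gripper_force: 29.5
```

Run:
```python
from h import *
st()
```

```text
t 16.92 p [523.   48.8 198.4] rpy [-179.95   -0.    -78.51] F [ 0.7 -0.6  0.8] M [ 0.01 -0.22  0.05] op 22.0 gf 29.5 j [ 26.8   7.6 -20.5   0.  -61.8 -15.3]
```

In the tool's units: 20 degrees / 360 = 0.0556.

send_rows([
  [[0,0,0,0,0,0.0069],[0,0,0,0,0,0.0139],[0,0,0,0,0,0.0208],[0,0,0,0,0,0.0278],[0,0,0,0,0,0.0347],[0,0,0,0,0,0.0417],[0,0,0,0,0,0.0486],[0,0,0,0,0,0.0556]],
])

```text
clock: 17.58
tool_pos: [0.523, 0.0488, 0.1985]
orientation: [-180.0, 0.0, -98.4]
force: [1.7, -0.9, 0.7]
opening: 0.0219
gripper_force: 29.5
```

Run:
```python
from h import *
st()
```

```text
t 17.58 p [523.   48.8 198.5] rpy [-1.7995e+02  2.0000e-02 -9.8440e+01] F [ 1.7 -0.9  0.7] M [ 0.01 -0.26  0.08] op 21.9 gf 29.5 j [ 26.8   7.6 -20.5   0.  -61.8 -35.2]
```

In the tool's units: 16 degrees / 360 = 0.0444.

send_rows([
  [[0,0,0,0,0,0.0056],[0,0,0,0,0,0.0111],[0,0,0,0,0,0.0167],[0,0,0,0,0,0.0222],[0,0,0,0,0,0.0278],[0,0,0,0,0,0.0333],[0,0,0,0,0,0.0389],[0,0,0,0,0,0.0444]],
])

```text
clock: 18.25
tool_pos: [0.5231, 0.0488, 0.1984]
orientation: [-180.0, 0.0, -114.4]
force: [0.9, 0.6, 1.0]
opening: 0.0222
gripper_force: 29.5
```

Run:
```python
from h import *
st()
```

```text
t 18.25 p [523.1  48.8 198.4] rpy [-1.7996e+02  3.0000e-02 -1.1441e+02] F [0.9 0.6 1. ] M [ 0.02 -0.29  0.07] op 22.2 gf 29.5 j [ 26.8   7.6 -20.5   0.  -61.8 -51.2]
```

In the tool's units: 16 degrees / 360 = 0.0444.

send_rows([
  [[0,0,0,0,0,0.0056],[0,0,0,0,0,0.0111],[0,0,0,0,0,0.0167],[0,0,0,0,0,0.0222],[0,0,0,0,0,0.0278],[0,0,0,0,0,0.0333],[0,0,0,0,0,0.0389],[0,0,0,0,0,0.0444]],
])

```text
clock: 18.92
tool_pos: [0.5231, 0.0489, 0.1985]
orientation: [-180.0, 0.0, -130.4]
force: [1.2, -0.3, 0.7]
opening: 0.0221
gripper_force: 29.5
```

Run:
```python
from h import *
st()
```

```text
t 18.92 p [523.1  48.9 198.5] rpy [-1.7997e+02  4.0000e-02 -1.3041e+02] F [ 1.2 -0.3  0.7] M [ 0.03 -0.3   0.17] op 22.1 gf 29.5 j [ 26.8   7.6 -20.5   0.  -61.8 -67.2]
```

In the tool's units: 8 degrees / 360 = 0.0222.

send_rows([
  [[0,0,0,0,0,0.0028],[0,0,0,0,0,0.0056],[0,0,0,0,0,0.0083],[0,0,0,0,0,0.0111],[0,0,0,0,0,0.0139],[0,0,0,0,0,0.0167],[0,0,0,0,0,0.0194],[0,0,0,0,0,0.0222]],
])

```text
clock: 19.58
tool_pos: [0.523, 0.0488, 0.1984]
orientation: [-180.0, 0.0, -138.4]
force: [1.4, 0.6, 4.0]
opening: 0.0217
gripper_force: 29.5
```

Run:
```python
from h import *
st()
```

```text
t 19.58 p [523.   48.8 198.4] rpy [-1.7998e+02  3.0000e-02 -1.3842e+02] F [1.4 0.6 4. ] M [ 0.05 -0.73  0.15] op 21.7 gf 29.5 j [ 26.8   7.6 -20.5   0.  -61.8 -75.2]
```

In the tool's units: 8 degrees / 360 = 0.0222.

send_rows([
  [[0,0,0,0,0,0.0028],[0,0,0,0,0,0.0056],[0,0,0,0,0,0.0083],[0,0,0,0,0,0.0111],[0,0,0,0,0,0.0139],[0,0,0,0,0,0.0167],[0,0,0,0,0,0.0194],[0,0,0,0,0,0.0222]],
])

```text
clock: 20.25
tool_pos: [0.5229, 0.0487, 0.1984]
orientation: [-180.0, 0.0, -146.4]
force: [2.4, -0.0, 4.8]
opening: 0.0221
gripper_force: 29.6
```

Run:
```python
from h import *
st()
```

```text
t 20.25 p [522.9  48.7 198.4] rpy [-1.7999e+02  3.0000e-02 -1.4643e+02] F [ 2.4 -0.   4.8] M [ 0.13 -0.76  0.14] op 22.1 gf 29.6 j [ 26.8   7.6 -20.5   0.  -61.8 -83.2]
```

In the tool's units: 8 degrees / 360 = 0.0222.

send_rows([
  [[0,0,0,0,0,0.0028],[0,0,0,0,0,0.0056],[0,0,0,0,0,0.0083],[0,0,0,0,0,0.0111],[0,0,0,0,0,0.0139],[0,0,0,0,0,0.0167],[0,0,0,0,0,0.0194],[0,0,0,0,0,0.0222]],
])

```text
clock: 20.92
tool_pos: [0.5229, 0.0487, 0.1984]
orientation: [-180.0, 0.0, -154.4]
force: [1.4, -0.5, 5.3]
opening: 0.0221
gripper_force: 29.6
```

Run:
```python
from h import *
st()
```

```text
t 20.92 p [522.9  48.7 198.4] rpy [-1.7999e+02  3.0000e-02 -1.5442e+02] F [ 1.4 -0.5  5.3] M [ 0.05 -0.82  0.22] op 22.1 gf 29.6 j [ 26.8   7.6 -20.5   0.  -61.8 -91.2]
```

In the tool's units: 8 degrees / 360 = 0.0222.

send_rows([
  [[0,0,0,0,0,0.0028],[0,0,0,0,0,0.0056],[0,0,0,0,0,0.0083],[0,0,0,0,0,0.0111],[0,0,0,0,0,0.0139],[0,0,0,0,0,0.0167],[0,0,0,0,0,0.0194],[0,0,0,0,0,0.0222]],
])

```text
clock: 21.58
tool_pos: [0.5229, 0.0487, 0.1984]
orientation: [-180.0, 0.0, -162.4]
force: [2.4, 0.3, 4.0]
opening: 0.0222
gripper_force: 29.6
```

Run:
```python
from h import *
st()
```

```text
t 21.58 p [522.9  48.7 198.4] rpy [-1.7999e+02  3.0000e-02 -1.6242e+02] F [2.4 0.3 4. ] M [-0.03 -0.9   0.21] op 22.2 gf 29.6 j [ 26.8   7.6 -20.5   0.  -61.8 -99.2]
```

In the tool's units: 8 degrees / 360 = 0.0222.

send_rows([
  [[0,0,0,0,0,0.0028],[0,0,0,0,0,0.0056],[0,0,0,0,0,0.0083],[0,0,0,0,0,0.0111],[0,0,0,0,0,0.0139],[0,0,0,0,0,0.0167],[0,0,0,0,0,0.0194],[0,0,0,0,0,0.0222]],
])

```text
clock: 22.25
tool_pos: [0.5229, 0.0487, 0.1984]
orientation: [-180.0, 0.0, -170.4]
force: [2.7, -0.4, 5.4]
opening: 0.0223
gripper_force: 29.7
```

Run:
```python
from h import *
st()
```

```text
t 22.25 p [522.9  48.7 198.4] rpy [-1.7999e+02  3.0000e-02 -1.7042e+02] F [ 2.7 -0.4  5.4] M [-0.   -0.91  0.25] op 22.3 gf 29.7 j [  26.8    7.6  -20.5    0.   -61.8 -107.2]
```

In the tool's units: 8 degrees / 360 = 0.0222.

send_rows([
  [[0,0,0,0,0,0.0028],[0,0,0,0,0,0.0056],[0,0,0,0,0,0.0083],[0,0,0,0,0,0.0111],[0,0,0,0,0,0.0139],[0,0,0,0,0,0.0167],[0,0,0,0,0,0.0194],[0,0,0,0,0,0.0222]],
])

```text
clock: 22.92
tool_pos: [0.5229, 0.0487, 0.1983]
orientation: [-180.0, 0.0, -178.4]
force: [2.3, 0.7, 4.3]
opening: 0.022
gripper_force: 29.7
```

Run:
```python
from h import *
st()
```

```text
t 22.92 p [522.9  48.7 198.3] rpy [-1.8000e+02  3.0000e-02 -1.7842e+02] F [2.3 0.7 4.3] M [-0.03 -0.92  0.3 ] op 22.0 gf 29.7 j [  26.8    7.6  -20.5    0.   -61.8 -115.2]
```

send_rows([
  [[0,0,0,0,0,0],[0,0,0,0,0,0],[0,0,0,0,0,0],[0,0,0,0,0,0]],
])

```text
clock: 23.25
tool_pos: [0.5229, 0.0487, 0.1984]
orientation: [180.0, 0.0, -178.4]
force: [2.7, 0.5, 5.3]
opening: 0.0222
gripper_force: 29.7
```

Run:
```python
from h import *
a=[]
for k in range(6): a.append(ctrl.get_obs()['moment'][2]); snap('top')
print(np.round(a,3)); st()
```

```text
[0.234 0.215 0.187 0.285 0.26  0.231]
t 23.55 p [522.9  48.7 198.4] rpy [-1.8000e+02  3.0000e-02 -1.7837e+02] F [ 3.  -0.   5.2] M [-0.01 -0.95  0.21] op 22.0 gf 29.7 j [  26.8    7.6  -20.5    0.   -61.8 -115.1]
```

At rest it reads about 0.23 N m, just under snug. A little more.

In the tool's units: 6 degrees / 360 = 0.0167.

send_rows([
  [[0,0,0,0,0,0.0028],[0,0,0,0,0,0.0056],[0,0,0,0,0,0.0083],[0,0,0,0,0,0.0111],[0,0,0,0,0,0.0139],[0,0,0,0,0,0.0167],[0,0,0,0,0,0.0167],[0,0,0,0,0,0.0167]],
])

```text
clock: 24.22
tool_pos: [0.5229, 0.0487, 0.1983]
orientation: [180.0, 0.0, 175.6]
force: [1.7, 0.9, 5.3]
opening: 0.0219
gripper_force: 29.7
```

Run:
```python
from h import *
a=[]
for k in range(8): a.append(ctrl.get_obs()['moment'][2]); snap('top')
print(np.round(a,3),np.mean(a)); st()
```

```text
[0.297 0.277 0.265 0.295 0.241 0.24  0.253 0.291] 0.2698818448187623
t 24.62 p [522.9  48.7 198.3] rpy [1.8000e+02 3.0000e-02 1.7563e+02] F [2.9 0.4 4.8] M [-0.08 -0.96  0.24] op 22.4 gf 29.7 j [  26.8    7.6  -20.5    0.   -61.8 -121.1]
```

At rest it reads 0.27 N m, about 0.54 while turning, so it is snug. Letting go and lifting off.

send_rows([
  [[0,0,0,0,0,0],[0,0,0,0,0,0],[0,0,0,0,0,0],[0,0,0,0,0,0],[0,0,0,0,0,0]],
], fingers=0.5)

```text
clock: 25.03
tool_pos: [0.5221, 0.0486, 0.1977]
orientation: [-180.0, -0.1, 175.6]
force: [0.2, 1.4, -0.6]
opening: 0.043
gripper_force: 0.0
```

In the tool's units: -14 cm / 75 = -0.1867, -13 cm / 75 = -0.1733.

send_rows([
  [[0,0,-0.0067,0,0,0],[0,0,-0.0267,0,0,0],[0,0,-0.0667,0,0,0],[0,0,-0.1067,0,0,0],[0,0,-0.1467,0,0,0],[0,0,-0.1733,0,0,0],[0,0,-0.1867,0,0,0],[0,0,-0.1867,0,0,0]],
])

```text
clock: 25.7
tool_pos: [0.5234, 0.0489, 0.3407]
orientation: [179.9, 0.2, 175.7]
force: [-0.3, -0.1, -0.3]
opening: 0.0435
gripper_force: 0.0
```

In the tool's units: 18 cm / 75 = 0.24, 17 cm / 75 = 0.2267.

send_rows([
  [[0,0.0267,0,0,0,0],[0,0.0667,0,0,0,0],[0,0.1067,0,0,0,0],[0,0.1467,0,0,0,0],[0,0.1867,0,0,0,0],[0,0.2267,0,0,0,0],[0,0.24,0,0,0,0],[0,0.24,0,0,0,0]],
])

```text
clock: 26.37
tool_pos: [0.5357, 0.2302, 0.3355]
orientation: [-179.9, -0.2, 175.8]
force: [0.1, -0.5, -0.4]
opening: 0.0436
gripper_force: 0.0
```

Run:
```python
from h import *
st();t=snap('top');s=snap('scene')
c=np.zeros((420,800,3),np.uint8);c[:,:400]=cv2.resize(s['img'][170:296,225:345],(400,420),interpolation=cv2.INTER_CUBIC);c[:374,400:]=cv2.resize(t['img'][165:265,205:312],(400,374),interpolation=cv2.INTER_CUBIC)
cv2.imwrite('pics/m5.png',c[:,:,::-1])
```

```text
t 26.37 p [535.7 230.2 335.5] rpy [-179.88   -0.18  175.79] F [ 0.1 -0.5 -0.4] M [-0.09  0.    0.03] op 43.6 gf 0.0 j [  42.4    9.1   -0.7   -0.   -80.4 -136.6]
```

View pics/m5.png

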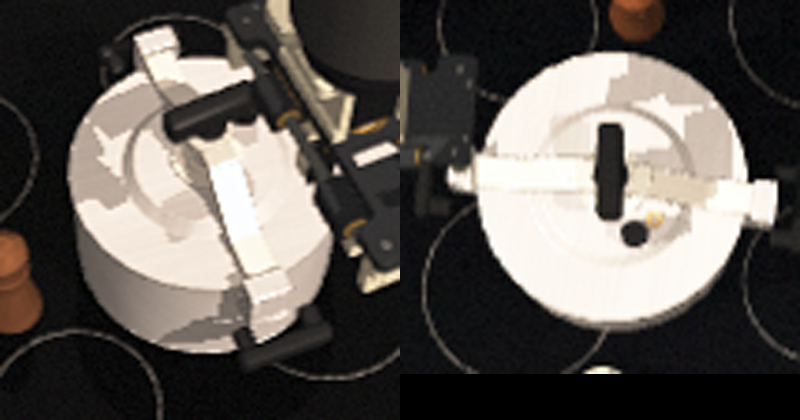

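The final views show the bar lined up in both ears, at (462,175) and (762,203) in the top crop. The handle is free, the lid and bystanders are in place, and the gripper is clear.

```bash
python3 -c "
from plant import ctrl
print(ctrl.close_job())"
```

```text
the job is handed in; nothing more can be done
None
```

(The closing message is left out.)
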